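Return a parts tote to its pick lane

TASK

Slide the open parts tote up the loading ramp of the pick lane, without lifting it, until its trailing bottom edge drops behind the steel lip and it lies flat on the deck. Then draw it back towards the ramp so that it bears firmly on the lip, let go and leave it there; work gently (never press or pull on the tote with more than 15 N) and leave the other things on the bench alone.

Things in the scene. Friction and masses are not known exactly. Their poses are not given: they have to be found in the camera images.
- stand: the pick lane, a grey sheet-metal stand fixed to the bench. Origin on the bench mid-lane; x level, pointing the way the tote must travel (up the ramp, over the lip, on along the deck), z up. Deck: aluminium, rising along x at 8 degrees, 19 mm above the bench at x 0. Its side cheeks stand 22 mm above it, 108 mm apart, from x -13 mm on. The ramp and lip hook into the low end (x below about 0)
- ramp_nominal (a point): on the bench, mid-lane, 118 mm before the stand's origin; axes of the stand. Nominal foot of the hooked-in loading ramp, which sits up to 10 mm up or down the lane from nominal and is not itself measured. From its foot at bench level it rises at 14 degrees over 113 mm (level) to 28 mm height. Cheeks 20 mm above it converge from 145 mm apart to 105 mm at its top
- lip_nominal (a point): on the deck, mid-lane, at the stand's origin, 19 mm up: nominal foot of the lip's inner (deck-side) face; axes of the stand. The lip is a rigid 4 mm steel bar across the ramp's top, 10 mm (8 to 12) above the deck. It moves with the ramp, so its true place along the lane is within 10 mm either way of this point; it must be found by feel or sight
- deck_mid (a point): point on the deck's surface, mid-lane, 75 mm up the deck from the stand's origin; axes of the stand. At the deck's high end is a rigid end stop, an upright steel angle 35 mm high with a rubber face. It is adjustable and not measured: its face is 164 to 168 mm up the deck from the stand's origin, which leaves the 150 mm tote 4 to 28 mm of play between lip and stop
- tote: the open, smooth black plastic tote (friction 0.3 to 0.4), 150 mm long (x), 100 wide (y), 55 high, 0.45 to 0.8 kg loaded. Origin at the centre of its underside, z up, x from its trailing end (to push) to its leading end. Walls 4 mm. A 45 mm high divider (x 0 to 4) parts it: leading half full of transformers, trailing half empty (clear x -65 to 0, 92 wide). It starts before the ramp, about in line
- tote_center (a point): centre of the tote, half-way up (27.5 mm above its underside), same axes as the tote
- tote_grip (a point): top middle of the trailing wall, 55 mm above the underside; axes of the tote. The wall is flat outside; inside, over its upper 15 mm and full width, a moulded grip bar makes it 10 mm thick (this point is in the middle of those 10 mm), so that it can be pinched, or hooked from inside
- tote_heel (a point): middle of the tote's trailing bottom edge (75 mm behind the tote's origin along its x), the edge that must drop behind the lip; same axes as the tote
- spool: bystander: reel of solder, 56 mm diameter, 42 mm high, standing; origin at the centre of its underside
- flask: bystander: clear plastic bottle with white cap, 42 mm diameter, 95 mm high, standing; origin at the centre of its underside
- driver: bystander: screwdriver lying on the bench; origin under its middle, x along it
Things that resemble listed ones, but are neither listed nor needed, are in the scene too. Of the things like the tote, leave any that is blue or purple; of the rest the larger one is meant.

How it is judged:
By the outcome, as a careful person would: the job done as asked, in the order asked, and still so for the second after the job is handed in, with the robot touching nothing.
It also fails if it takes over 66 s, if anything falls off the work surface, if the arm or the gripper's body presses on something with over 40 N, if the wrist force passes 120 N, or if a joint passes its speed limit or range.

ROBOT

A 6-joint arm with a two-finger parallel gripper is mounted at the origin on the work surface. World frame = base frame: x ahead of the robot, y to its left, z up, the work surface at z = 0. Lengths are in m, angles in rad, forces in N, time in s.
With the tool pointing down it reaches from about 0.3 to 0.775 m from the base axis. Payload 14.6 kg.
Tool frame: the origin (TCP) lies midway between the tips of the shut fingers; the grasp point (between the pads) lies 19 mm behind it (grasp_offset is the distance from the TCP to the grasp point, in m); z points along the fingers, y is the line along which they close (so a half turn about z gives the same grasp; the last joint's range is limited). The gripper opens to 94 mm and grips with 3 to 60 N. Pads are 16 mm wide; open, the fingers measure 119 mm over their backs; the gripper's body (75 mm by 177 mm) begins 78 mm behind the grasp point.
Start: joints at [1.219, 0.3, 1.521, -0, 1.321, -0.067], TCP at [0.155, 0.528, 0.205] pointing down, gripper open.
Joint ranges: [-3.03, 3.03], [-0.79, 2.21], [0.23, 2.52], [-1.04, 4.18], [0, 3.07], [-2.55, 2.55]. Speed limits (rad/s): [2.22, 2.22, 2.57, 3.14, 3.14, 3.14].

INTERFACE

Orientations are given as [roll, pitch, yaw] about the fixed x, y, z axes, in that order (R = Rz(yaw) Ry(pitch) Rx(roll)).
In Python, from station import * gives the robot as it stands. The module is installed in compiled form; this text tells all that it offers.
- The arm moves only by the tool send_rows, never from a script. Its argument "rows" is a list of rows, each an object of numbers: "dx", "dy", "dz": the shift along the tool's x, y, z in mm; "roll": the turn about the tool's z in degrees; "jaw": the closure, from -1 (fully open) to 1 (shut). In form: [{"dx": .., "dy": .., "dz": .., "roll": .., "jaw": ..}, ...]. A call has 1 to 12 rows; each row shifts and turns the commanded pose from where the row before left it, along the tool's axes as they then stand; what a row does not reach is not made up. A row lasts 1/12 s, in which the tool goes at most 41.7 mm and 7.16 degrees, less where a joint would pass 70% of its speed; a pose out of reach is approached as far as the arm can. A call is refused whole if a number of a shift passes 41.7 or a number of a turn 7.16, either way. A call with a gripper value outside its range is refused whole. The fingers move at their own pace and stop on an object; "force" is the grip in N (left out, the last holds). Time passes only in rows, so rows that do not move let the fingers close. It gives the time, the measured TCP pose, the force, the opening and the grip force at its end, in the units of the state.
- get_obs(): the state, without advancing time (a new reading comes with each control period).
- camera(name): name is "scene" or "top" or "wrist"; returns a dict with "frame" (480x640x3 uint8, red, green, blue), "z_map" (480x640 float32, m along the optical axis (not along the pixel's ray), 0 where there is no reading), "camera_matrix" (3x3 intrinsics, pixels), "D" ([k1, k2, p1, p2, k3] as OpenCV has them; the pictures are not rectified), "rvec" (rotation vector, rad) and "tvec" (3), from world to camera coordinates, as OpenCV has them. Camera axes: x right, y down, z forward; pixel columns grow to the right and rows downward; lengths in m; the calibration is good to about 2 mm. A picture is of the moment at which its call begins.
- hand_in(): hands the job in; it is judged then, once.
The state is a dict: "time_s": time; "qpos": joint angles; "joint_vel": joint speeds; "tau": joint torques, N m; "ee_pos": TCP position; "eef_rot": TCP orientation; "force": force on the tool from outside, world axes, zero at the start; "moment": the same for the moment, N m; "grip_width": finger opening in m; "grip_force": force on a finger pad.
Only numpy, scipy, OpenCV 4.12 (cv2) and the standard library are available. Lean on these libraries where they do the work, as an engineer would, in place of code of your own. Each camera call takes 0.05 s, during which the arm holds its last target. There are 200 camera calls.

## Working session

There is one attempt and no reset: what is moved stays moved. The work goes in short steps, Python scripts to look and compute and a tool call to move; the robot and the scene stay as the last step left them, time stands still between calls to the robot, and variables do not carry over. Pictures are saved under pics/ and viewed, at most 10 in all, crops included, and the job is handed in when it is done.

Besides the shell and the picture viewer there is one more tool, called as name(argument=value, ...), one argument or row to a line, values as JSON. send_rows: Moves the arm, as the interface text tells. Its arguments: {"type":"object","properties":{"rows":{"type":"array"},"force":{"type":"number"}},"required":["rows"]}

```bash
mkdir -p pics; cat > h.py <<'E'
from station import *
import numpy as np, cv2
def cam(n):
    c=camera(n); c['R']=cv2.Rodrigues(np.array(c['rvec'],float))[0]; c['t']=np.array(c['tvec'],float).reshape(3); return c
def world(c,uv,z=None,depth=None):
    uv=np.array(uv,float).reshape(-1,1,2)
    r=cv2.undistortPoints(uv,np.array(c['camera_matrix']),np.array(c['D'])).reshape(-1,2)
    r=np.c_[r,np.ones(len(r))]
    if depth is not None: return (r*np.reshape(depth,(-1,1))-c['t'])@c['R']
    d=r@c['R']; o=-c['R'].T@c['t']
    return o+d*((z-o[2])/d[:,2])[:,None]
def cloud(c):
    v,u=np.nonzero(c['z_map']>0); 
    P=world(c,np.c_[u,v],depth=c['z_map'][v,u]); out=np.full((480,640,3),np.nan); out[v,u]=P; return out
def save(c,n): cv2.imwrite('pics/'+n,cv2.cvtColor(c['frame'],cv2.COLOR_RGB2BGR))
E
python3 - <<'E'
from h import *
import pickle
for n in('scene','top'):
    c=cam(n); save(c,n+'0.png'); pickle.dump(c,open(n+'.pkl','wb'))
    print(n,-c['R'].T@c['t'])
print(get_obs())
E
```

```text
scene [1.04743847 0.34134276 0.50743775]
top [ 0.43799453 -0.08565945  0.89030504]
{'time_s': 0.1, 'qpos': array([ 1.21939597e+00,  3.00407836e-01,  1.52153086e+00, -1.66141946e-05,
        1.32066598e+00, -6.65981613e-02]), 'joint_vel': array([-0.00051758, -0.00155252, -0.00094623, -0.00010429,  0.00190174,
       -0.0011239 ]), 'tau': array([ 2.46307158e-03, -5.32634676e+01, -3.53290594e+01,  7.10313278e-02,
        2.34682899e-02, -4.53499297e-06]), 'ee_pos': array([0.15445815, 0.52762429, 0.20494227]), 'eef_rot': array([-3.14058181e+00, -5.12913409e-05,  2.85679455e+00]), 'force': array([0.61353088, 0.26297444, 0.21295241]), 'moment': array([ 0.04335383,  0.06501311, -0.01068229]), 'grip_force': 0.0, 'grip_width': 0.09408713263840034}
```

View pics/top0.png

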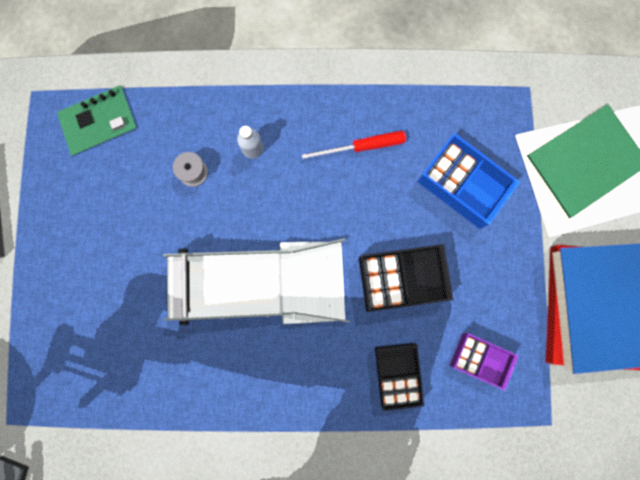

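View pics/scene0.png

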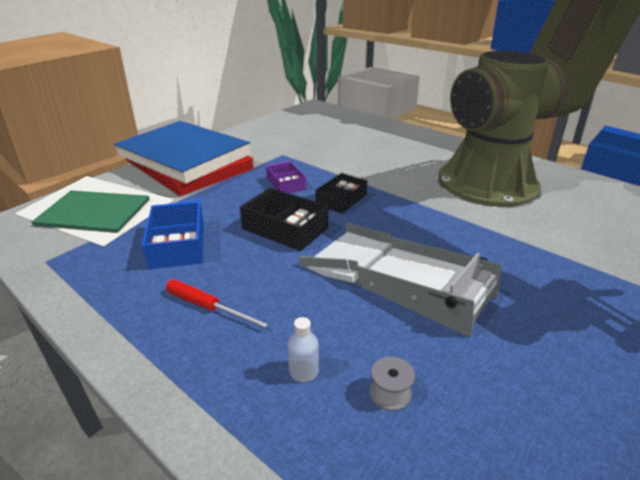

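Top view: four totes: blue (468,180), purple (484,360), large black (405,278) and small black (400,376). The large black one at (405,278) is the one meant: it is neither blue nor purple, it is the larger of the blacks, and it is in line with the ramp (foot about x=345, lip about x=281). I'll confirm in a crop and measure.

```bash
python3 - <<'E'
from h import *
import pickle
c=pickle.load(open('top.pkl','rb'))
f=c['frame'][220:340,150:470]; cv2.imwrite('pics/crop.png',cv2.cvtColor(cv2.resize(f,None,fx=2.5,fy=2.5,interpolation=cv2.INTER_CUBIC),cv2.COLOR_RGB2BGR))
P=cloud(c)
np.set_printoptions(precision=4,suppress=True)
g=c['frame'].astype(int)
m=(g.max(2)<60).astype(np.uint8); m[:, :355]=0; m[320:]=0; m[:235]=0; m[:,460:]=0
# tote: rim by height
tm=(P[...,2]>0.045)&(P[...,2]<0.07); tm[:, :352]=0; tm[320:]=0; tm[:235]=0; tm[:,460:]=0
q=P[tm]; r=cv2.minAreaRect((q[:,:2]*1000).astype(np.float32)); print('rim rect mm',r,np.median(q[:,2]))
cs=cv2.findContours(cv2.morphologyEx(m,cv2.MORPH_CLOSE,np.ones((15,15))),0,2)[0]; k=max(cs,key=cv2.contourArea); rr=cv2.minAreaRect(k); print('px',rr,world(c,cv2.boxPoints(rr),z=.055))
for v in (255,270,285,300,310):
    print(v,[ (u,*np.round(P[v,u]*1000).tolist()) for u in range(164,352,6)])
E
```

```text
rim rect mm ((485.5245666503906, -234.94114685058594), (100.64595794677734, 150.66006469726562), 7.4369096755981445) 0.05440811750537617
px ((405.14508056640625, 277.7302551269531), (55.531532287597656, 86.11215209960938), 82.23483276367188) [[ 0.5228 -0.1515  0.055 ]
 [ 0.5425 -0.3032  0.055 ]
 [ 0.4457 -0.3128  0.055 ]
 [ 0.4272 -0.1631  0.055 ]]
255 [(164, 524.0, 186.0, 71.0), (170, 525.0, 177.0, 68.0), (176, nan, nan, nan), (182, 524.0, 153.0, 77.0), (188, 526.0, 149.0, 55.0), (194, 526.0, 139.0, 50.0), (200, 527.0, 130.0, 47.0), (206, 527.0, 120.0, 42.0), (212, 528.0, 110.0, 36.0), (218, 528.0, 100.0, 35.0), (224, 528.0, 90.0, 30.0), (230, 528.0, 79.0, 32.0), (236, 528.0, 68.0, 32.0), (242, 528.0, 57.0, 30.0), (248, 529.0, 47.0, 27.0), (254, 529.0, 36.0, 23.0), (260, 529.0, 25.0, 26.0), (266, 529.0, 15.0, 22.0), (272, 529.0, 4.0, 22.0), (278, 529.0, -7.0, 21.0), (284, 528.0, -19.0, 29.0), (290, 529.0, -29.0, 24.0), (296, 529.0, -40.0, 21.0), (302, 529.0, -51.0, 18.0), (308, 529.0, -62.0, 15.0), (314, 529.0, -73.0, 14.0), (320, 530.0, -84.0, 11.0), (326, 530.0, -95.0, 11.0), (332
[... 2828 characters left out ...]
.0, 41.0), (200, 430.0, 128.0, 42.0), (206, 430.0, 118.0, 40.0), (212, 430.0, 108.0, 37.0), (218, 430.0, 98.0, 35.0), (224, 430.0, 87.0, 34.0), (230, 430.0, 77.0, 30.0), (236, 430.0, 66.0, 30.0), (242, 430.0, 56.0, 28.0), (248, 430.0, 46.0, 25.0), (254, 430.0, 35.0, 25.0), (260, 430.0, 25.0, 22.0), (266, 430.0, 14.0, 24.0), (272, 430.0, 3.0, 22.0), (278, 430.0, -8.0, 21.0), (284, 430.0, -19.0, 27.0), (290, 430.0, -29.0, 23.0), (296, 429.0, -40.0, 21.0), (302, 429.0, -51.0, 20.0), (308, 429.0, -62.0, 19.0), (314, 429.0, -72.0, 16.0), (320, 429.0, -83.0, 10.0), (326, 429.0, -94.0, 8.0), (332, 429.0, -105.0, 5.0), (338, 429.0, -116.0, 5.0), (344, 429.0, -127.0, 2.0), (350, 429.0, -138.0, -0.0)]
```

View pics/crop.png

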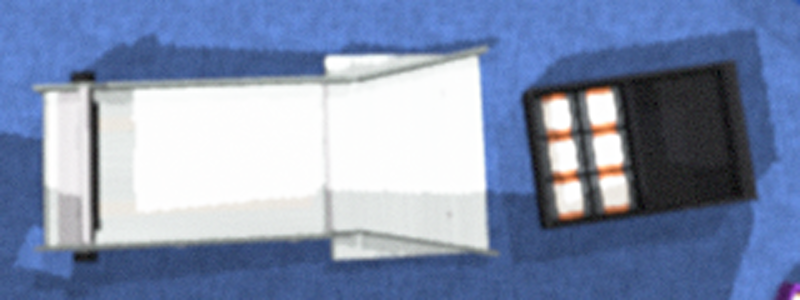

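The crop confirms the large black tote: the loaded half leads towards the ramp and the empty half trails. Crop pixels: ramp foot at x≈490, lip line at x≈326, stop face at x≈98. Next I'll get the lane axis from the cheek edges.

```bash
python3 - <<'E'
from h import *
import pickle
np.set_printoptions(precision=4,suppress=True)
c=pickle.load(open('top.pkl','rb')); g=c['frame'].astype(int); P=cloud(c)
m=(g[...,2]-g[...,0])<35
up=[];lo=[]
for u in range(200,272):
    r=np.nonzero(m[240:335,u])[0]+240
    z=.041+np.tan(np.radians(8))*(P[285,u,1]+.012)
    up.append(world(c,[u,r.min()-.5],z=z)[0]); lo.append(world(c,[u,r.max()+.5],z=z)[0])
for n,a in(('up',np.array(up)),('lo',np.array(lo))):
    k=np.polyfit(a[:,1],a[:,0],1); res=a[:,0]-np.polyval(k,a[:,1]); print(n,'x=',k,'std',res.std())
# ramp foot & lip
gr=g.sum(2)
for v in(262,275,285,300,310):
    print(v,'row',gr[v,272:292].tolist(),'foot',gr[v,338:352].tolist())
# deck plane and ramp plane
def fit(u0,u1):
    q=P[262:310,u0:u1].reshape(-1,3); q=q[~np.isnan(q[:,2])]; return np.linalg.lstsq(np.c_[q[:,:2],np.ones(len(q))],q[:,2],rcond=None)[0]
print('deck',fit(196,276),'ramp',fit(288,338))
pr=P[262:312,180:200].copy(); print('stop z by u',np.nanmedian(pr[...,2],0)); print('y',np.nanmedian(pr[...,1],0))
E
```

```text
up x= [-0.0461  0.5356] std 0.0005268718261860699
lo x= [-0.04    0.4199] std 0.0006138852112353404
262 row [760, 759, 760, 759, 759, 752, 732, 707, 707, 742, 758, 760, 760, 761, 759, 759, 760, 758, 758, 758] foot [758, 758, 763, 761, 633, 466, 426, 435, 419, 407, 418, 431, 441, 446]
275 row [759, 759, 761, 760, 759, 762, 746, 704, 701, 729, 755, 760, 759, 759, 759, 759, 759, 759, 759, 759] foot [760, 759, 760, 762, 743, 571, 435, 416, 410, 405, 388, 375, 385, 378]
285 row [759, 760, 759, 760, 759, 759, 753, 739, 707, 716, 745, 759, 761, 759, 761, 759, 759, 759, 759, 759] foot [759, 760, 760, 762, 764, 687, 501, 449, 434, 447, 431, 398, 373, 392]
300 row [692, 691, 693, 690, 687, 692, 680, 615, 536, 528, 581, 664, 686, 680, 679, 679, 680, 678, 680, 672] foot [674, 687, 687, 690, 685, 642, 447, 311, 274, 298, 312, 314, 298, 270]
310 row [680, 684, 688, 685, 684, 688, 680, 623, 539, 527, 563, 621, 677, 682, 687, 686, 687, 686, 684, 675] foot [677, 677, 689, 680, 685, 663, 545, 383, 293, 294, 301, 276, 289, 291]
deck [-0.0039  0.1393  0.0228] ramp [-0.0076  0.247   0.0351]
stop z by u [0.0476 0.0475 0.0485 0.0769 0.0763 0.0707 0.0592 0.0581 0.0585 0.0501
 0.0411 0.0409 0.0409 0.0406 0.0404 0.0405 0.0401 0.0399 0.0401 0.0391]
y [0.1634 0.1618 0.1588 0.1498 0.148  0.1479 0.1495 0.1479 0.146  0.1467
 0.1473 0.1457 0.1438 0.142  0.1405 0.1385 0.137  0.1353 0.1332 0.1318]
```

send_rows(
  rows=[
    {"roll": 6.6, "jaw": -0.17},
    {"roll": 6.6, "jaw": -0.17},
    {"roll": 6.6, "jaw": -0.17},
    {"roll": 6.6, "jaw": -0.17},
    {"roll": 6.6, "jaw": -0.17},
    {"roll": 6.6, "jaw": -0.17},
    {"roll": 6.7, "jaw": -0.17},
    {"roll": 6.7, "jaw": -0.17},
    {"roll": 6.7, "jaw": -0.17},
    {"roll": 6.7, "jaw": -0.17},
    {"jaw": -0.17},
  ],
  force=5,
)

```text
invalid input at $.rows[0]: expected keys dx, dy, dz, roll, jaw
```

send_rows(
  rows=[
    {"dx": -30, "dy": 8},
    {"dx": -34.6, "dy": 9.6},
    {"dx": -34.6, "dy": 9.6},
    {"dx": -34.6, "dy": 9.6},
    {"dx": -34.6, "dy": 9.6},
    {"dx": -34.6, "dy": 9.6},
    {"dx": -34.6, "dy": 9.6},
    {"dx": -34.6, "dy": 9.6},
    {"dx": -34.6, "dy": 9.6},
    {"dx": -34.6, "dy": 9.6},
    {"dx": -34.6, "dy": 9.6},
    {"dx": -30, "dy": 8},
  ],
)

```text
invalid input at $.rows[0]: expected keys dx, dy, dz, roll, jaw
```

send_rows(
  rows=[
    {"dx": -30, "dy": 8},
    {"dx": -34.6, "dy": 9.6},
    {"dx": -34.6, "dy": 9.6},
    {"dx": -34.6, "dy": 9.6},
    {"dx": -34.6, "dy": 9.6},
    {"dx": -34.6, "dy": 9.6},
    {"dx": -34.6, "dy": 9.6},
    {"dx": -34.6, "dy": 9.6},
    {"dx": -34.6, "dy": 9.6},
    {"dx": -30, "dy": 9.6},
    {"dx": -20, "dy": 9.6},
    {},
  ],
)

```text
invalid input at $.rows[0]: expected keys dx, dy, dz, roll, jaw
```

send_rows(
  rows=[
    {"dx": 0, "dy": 0, "dz": 0, "roll": 6.6, "jaw": -0.17},
    {"dx": 0, "dy": 0, "dz": 0, "roll": 6.6, "jaw": -0.17},
    {"dx": 0, "dy": 0, "dz": 0, "roll": 6.6, "jaw": -0.17},
    {"dx": 0, "dy": 0, "dz": 0, "roll": 6.6, "jaw": -0.17},
    {"dx": 0, "dy": 0, "dz": 0, "roll": 6.6, "jaw": -0.17},
    {"dx": 0, "dy": 0, "dz": 0, "roll": 6.6, "jaw": -0.17},
    {"dx": 0, "dy": 0, "dz": 0, "roll": 6.7, "jaw": -0.17},
    {"dx": 0, "dy": 0, "dz": 0, "roll": 6.7, "jaw": -0.17},
    {"dx": 0, "dy": 0, "dz": 0, "roll": 6.7, "jaw": -0.17},
    {"dx": 0, "dy": 0, "dz": 0, "roll": 6.7, "jaw": -0.17},
  ],
  force=5,
)

```text
time_s: 0.93
ee_pos: [0.1545, 0.5277, 0.2051]
eef_rot: [-3.141, 0.001, 1.692]
force: [-0.2, -0.6, 0.0]
grip_width: 0.0551
grip_force: 0.0
```

send_rows(
  rows=[
    {"dx": -20, "dy": 6, "dz": 0, "roll": 0, "jaw": -0.17},
    {"dx": -34, "dy": 9.5, "dz": 0, "roll": 0, "jaw": -0.17},
    {"dx": -34, "dy": 9.5, "dz": 0, "roll": 0, "jaw": -0.17},
    {"dx": -34, "dy": 9.5, "dz": 0, "roll": 0, "jaw": -0.17},
    {"dx": -34, "dy": 9.5, "dz": 0, "roll": 0, "jaw": -0.17},
    {"dx": -34, "dy": 9.5, "dz": 0, "roll": 0, "jaw": -0.17},
    {"dx": -34, "dy": 9.5, "dz": 0, "roll": 0, "jaw": -0.17},
    {"dx": -34, "dy": 9.5, "dz": 0, "roll": 0, "jaw": -0.17},
    {"dx": -34, "dy": 9.5, "dz": 0, "roll": 0, "jaw": -0.17},
    {"dx": -34, "dy": 9.5, "dz": 0, "roll": 0, "jaw": -0.17},
    {"dx": -34, "dy": 9.5, "dz": 0, "roll": 0, "jaw": -0.17},
    {"dx": -34, "dy": 9.5, "dz": 0, "roll": 0, "jaw": -0.17},
  ],
)

```text
time_s: 1.93
ee_pos: [0.3142, 0.1494, 0.2055]
eef_rot: [3.141, -0.0, 1.698]
force: [0.0, 0.7, 0.2]
grip_width: 0.0549
grip_force: 0.0
```

send_rows(
  rows=[
    {"dx": -34, "dy": 9.5, "dz": 0, "roll": 0, "jaw": -0.17},
    {"dx": -34, "dy": 9.5, "dz": 0, "roll": 0, "jaw": -0.17},
    {"dx": -34, "dy": 9.5, "dz": 0, "roll": 0, "jaw": -0.17},
    {"dx": -34, "dy": 9.5, "dz": 0, "roll": 0, "jaw": -0.17},
    {"dx": -34, "dy": 9.5, "dz": 0, "roll": 0, "jaw": -0.17},
    {"dx": -34, "dy": 9.5, "dz": 0, "roll": 0, "jaw": -0.17},
    {"dx": -34, "dy": 9.5, "dz": 0, "roll": 0, "jaw": -0.17},
    {"dx": -34, "dy": 9.5, "dz": 0, "roll": 0, "jaw": -0.17},
    {"dx": -34, "dy": 9.5, "dz": 0, "roll": 0, "jaw": -0.17},
    {"dx": -34, "dy": 9.5, "dz": 0, "roll": 0, "jaw": -0.17},
    {"dx": -34, "dy": 9.5, "dz": 0, "roll": 0, "jaw": -0.17},
    {"dx": 0, "dy": 0, "dz": 0, "roll": 0, "jaw": -0.17},
  ],
)

```text
time_s: 2.93
ee_pos: [0.466, -0.2109, 0.2044]
eef_rot: [-3.141, -0.0, 1.695]
force: [-0.2, 1.5, 0.2]
grip_width: 0.055
grip_force: 0.0
```

send_rows(
  rows=[
    {"dx": -20, "dy": 5.5, "dz": 0, "roll": 0, "jaw": -0.17},
    {"dx": -20, "dy": 5.5, "dz": 0, "roll": 0, "jaw": -0.17},
    {"dx": -18, "dy": 5.4, "dz": 20, "roll": 0, "jaw": -0.17},
    {"dx": 0, "dy": 0, "dz": 30, "roll": 0, "jaw": -0.17},
    {"dx": 0, "dy": 0, "dz": 30, "roll": 0, "jaw": -0.17},
    {"dx": 0, "dy": 0, "dz": 25, "roll": 0, "jaw": -0.17},
    {"dx": 0, "dy": 0, "dz": 0, "roll": 0, "jaw": -0.17},
    {"dx": 0, "dy": 0, "dz": 0, "roll": 0, "jaw": -0.17},
  ],
)

```text
time_s: 3.6
ee_pos: [0.4884, -0.2617, 0.1002]
eef_rot: [-3.14, -0.001, 1.698]
force: [0.3, -0.3, 0.9]
grip_width: 0.0549
grip_force: 0.0
```

```bash
python3 - <<'E'
from h import *
np.set_printoptions(precision=4,suppress=True)
c=cam('wrist'); save(c,'w1.png'); print(-c['R'].T@c['t']); o=get_obs(); print(o['ee_pos'],o['eef_rot'],o['force'])
E
```

```text
[ 0.4785 -0.1826  0.2799]
[ 0.4891 -0.2621  0.1016] [3.141  0.0004 1.6981] [-0.3094 -0.4419  0.146 ]
```

View pics/w1.png

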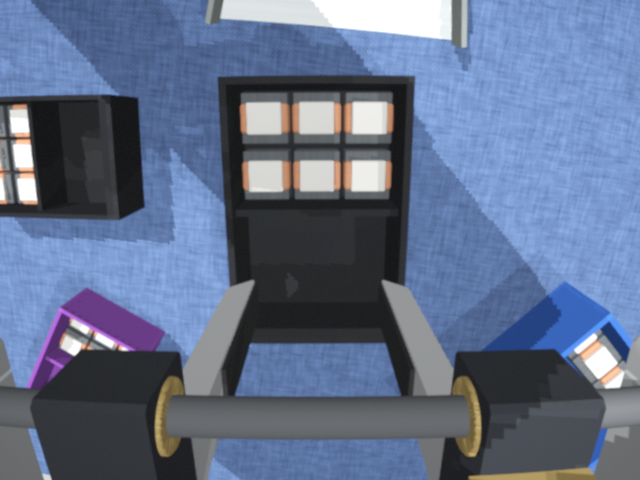

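The wrist view shows the tote square to the tool. Its rim runs from column 219 to 414 at row 77, the divider is at row 210, and the fingertips at (245,285) and (395,285) are inside the empty half and centred. Lowering.

send_rows(
  rows=[
    {"dx": 0, "dy": 0, "dz": 15, "roll": 0, "jaw": -0.17},
    {"dx": 0, "dy": 0, "dz": 20, "roll": 0, "jaw": -0.17},
    {"dx": 0, "dy": 0, "dz": 15, "roll": 0, "jaw": -0.17},
    {"dx": 0, "dy": 0, "dz": 15, "roll": 0, "jaw": -0.17},
    {"dx": 0, "dy": 0, "dz": 12, "roll": 0, "jaw": -0.17},
    {"dx": 0, "dy": 0, "dz": 0, "roll": 0, "jaw": -0.2},
    {"dx": 0, "dy": 0, "dz": 0, "roll": 0, "jaw": -0.23},
    {"dx": 0, "dy": 0, "dz": 0, "roll": 0, "jaw": -0.26},
    {"dx": 0, "dy": 0, "dz": 0, "roll": 0, "jaw": -0.28},
  ],
)

```text
time_s: 4.4
ee_pos: [0.4894, -0.2625, 0.0248]
eef_rot: [3.14, 0.001, 1.698]
force: [0.1, 0.7, 0.6]
grip_width: 0.06
grip_force: 0.0
```

send_rows(
  rows=[
    {"dx": 2, "dy": 0, "dz": 0, "roll": 2.4, "jaw": -0.28},
    {"dx": 2, "dy": 0, "dz": 0, "roll": 2.4, "jaw": -0.28},
    {"dx": 2, "dy": 0, "dz": 0, "roll": 0, "jaw": -0.28},
    {"dx": 2, "dy": 0, "dz": 0, "roll": 0, "jaw": -0.28},
    {"dx": 2, "dy": 0, "dz": 0, "roll": 0, "jaw": -0.28},
    {"dx": 2, "dy": 0, "dz": 0, "roll": 0, "jaw": -0.28},
    {"dx": 1, "dy": 0, "dz": 0, "roll": 0, "jaw": -0.28},
    {"dx": 1, "dy": 0, "dz": 0, "roll": 0, "jaw": -0.28},
    {"dx": 1, "dy": 0, "dz": 0, "roll": 0, "jaw": -0.28},
    {"dx": 1, "dy": 0, "dz": 0, "roll": 0, "jaw": -0.28},
    {"dx": 1, "dy": 0, "dz": 0, "roll": 0, "jaw": -0.28},
    {"dx": 1, "dy": 0, "dz": 0, "roll": 0, "jaw": -0.28},
  ],
)

```text
time_s: 5.4
ee_pos: [0.4877, -0.2443, 0.0235]
eef_rot: [3.142, 0.0, 1.614]
force: [-0.5, -2.7, 0.2]
grip_width: 0.0602
grip_force: 0.8
```

send_rows(
  rows=[
    {"dx": 1, "dy": 0, "dz": 0, "roll": 0, "jaw": -0.28},
    {"dx": 1, "dy": 0, "dz": 0, "roll": 0, "jaw": -0.28},
    {"dx": 1, "dy": 0, "dz": 0, "roll": 0, "jaw": -0.28},
    {"dx": 1, "dy": 0, "dz": 0, "roll": 0, "jaw": -0.28},
    {"dx": 1, "dy": 0, "dz": 0, "roll": 0, "jaw": -0.28},
    {"dx": 1, "dy": 0, "dz": 0, "roll": 0, "jaw": -0.28},
    {"dx": 1.5, "dy": 0, "dz": 0, "roll": 0, "jaw": -0.28},
    {"dx": 1.5, "dy": 0, "dz": 0, "roll": 0, "jaw": -0.28},
    {"dx": 1.5, "dy": 0, "dz": 0, "roll": 0, "jaw": -0.28},
    {"dx": 1.5, "dy": 0, "dz": 0, "roll": 0, "jaw": -0.28},
    {"dx": 1.5, "dy": 0, "dz": 0, "roll": 0, "jaw": -0.28},
    {"dx": 1.5, "dy": 0, "dz": 0, "roll": 0, "jaw": -0.28},
  ],
)

```text
time_s: 6.4
ee_pos: [0.4871, -0.2291, 0.0235]
eef_rot: [3.141, 0.0, 1.614]
force: [0.4, -3.2, 1.5]
grip_width: 0.06
grip_force: 1.2
```

send_rows(
  rows=[
    {"dx": 1.5, "dy": 0, "dz": 0, "roll": 0, "jaw": -0.28},
    {"dx": 1.5, "dy": 0, "dz": 0, "roll": 0, "jaw": -0.28},
    {"dx": 1.5, "dy": 0, "dz": 0, "roll": 0, "jaw": -0.28},
    {"dx": 1.5, "dy": 0, "dz": 0, "roll": 0, "jaw": -0.28},
    {"dx": 1.5, "dy": 0, "dz": 0, "roll": 0, "jaw": -0.28},
    {"dx": 1.5, "dy": 0, "dz": 0, "roll": 0, "jaw": -0.28},
    {"dx": 1.5, "dy": 0, "dz": 0, "roll": 0, "jaw": -0.28},
    {"dx": 1.5, "dy": 0, "dz": 0, "roll": 0, "jaw": -0.28},
    {"dx": 1.5, "dy": 0, "dz": 0, "roll": 0, "jaw": -0.28},
    {"dx": 1.5, "dy": 0, "dz": 0, "roll": 0, "jaw": -0.28},
  ],
)

```text
time_s: 7.23
ee_pos: [0.4865, -0.2141, 0.0235]
eef_rot: [3.142, 0.0, 1.614]
force: [0.2, -3.2, 1.7]
grip_width: 0.0601
grip_force: 1.3
```

```bash
python3 - <<'E'
from h import *
np.set_printoptions(precision=4,suppress=True)
c=cam('wrist'); save(c,'w2.png'); P=cloud(c)
m=(P[...,2]>.045)&(P[...,2]<.07)&(P[...,0]>.42)&(P[...,0]<.56)&(P[...,1]>-.33)
k,l,st,_=cv2.connectedComponentsWithStats(m.astype(np.uint8)); 
q=P[m]; print(cv2.minAreaRect((q[:,:2]*1000).astype(np.float32)), q.min(0),q.max(0))
E
```

```text
((482.7364196777344, -204.5641632080078), (101.1259536743164, 151.60252380371094), 2.422835111618042) [ 0.4294 -0.2816  0.045 ] [ 0.5359 -0.1269  0.07  ]
```

View pics/w2.png

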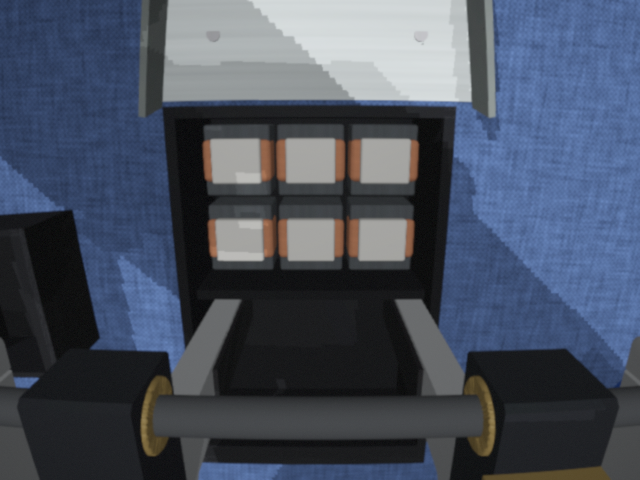

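The wrist view shows the tote square to the ramp. Its rim runs from column 165 to 455 (mid 310) and the ramp cheeks' mid is about 318, so the tote is about 3 mm left. I'll centre it by spreading the fingers slightly while pushing.

send_rows(
  rows=[
    {"dx": 1.5, "dy": 0, "dz": 0, "roll": 0, "jaw": -0.29},
    {"dx": 1.5, "dy": 0, "dz": 0, "roll": 0, "jaw": -0.3},
    {"dx": 1.5, "dy": 0, "dz": 0, "roll": 0, "jaw": -0.31},
    {"dx": 1.5, "dy": 0, "dz": 0, "roll": 0, "jaw": -0.32},
    {"dx": 1.5, "dy": 0, "dz": 0, "roll": 0, "jaw": -0.33},
    {"dx": 1.5, "dy": 0, "dz": 0, "roll": 0, "jaw": -0.34},
    {"dx": 1.5, "dy": 0, "dz": 0, "roll": 0, "jaw": -0.35},
    {"dx": 1.5, "dy": 0, "dz": 0, "roll": 0, "jaw": -0.35},
    {"dx": 1.5, "dy": 0, "dz": 0, "roll": 0, "jaw": -0.35},
    {"dx": 1.5, "dy": 0, "dz": 0, "roll": 0, "jaw": -0.35},
  ],
)

```text
time_s: 8.12
ee_pos: [0.486, -0.1993, 0.0237]
eef_rot: [3.141, 0.0, 1.614]
force: [0.6, -4.2, 2.0]
grip_width: 0.0637
grip_force: 2.6
```

send_rows(
  rows=[
    {"dx": 1.5, "dy": 0, "dz": 0, "roll": 0, "jaw": -0.35},
    {"dx": 1.5, "dy": 0, "dz": 0, "roll": 0, "jaw": -0.35},
    {"dx": 1.5, "dy": 0, "dz": 0, "roll": 0, "jaw": -0.35},
    {"dx": 1.5, "dy": 0, "dz": -0.1, "roll": 0, "jaw": -0.35},
    {"dx": 1.5, "dy": 0, "dz": -0.1, "roll": 0, "jaw": -0.35},
    {"dx": 1.5, "dy": 0, "dz": -0.1, "roll": 0, "jaw": -0.35},
    {"dx": 1.5, "dy": 0, "dz": -0.1, "roll": 0, "jaw": -0.35},
    {"dx": 1.5, "dy": 0, "dz": -0.1, "roll": 0, "jaw": -0.35},
  ],
)

```text
time_s: 8.78
ee_pos: [0.4855, -0.1873, 0.0242]
eef_rot: [3.141, 0.0, 1.614]
force: [1.0, -6.2, 3.1]
grip_width: 0.0638
grip_force: 2.6
```

send_rows(
  rows=[
    {"dx": 1.5, "dy": 0, "dz": -0.35, "roll": 0, "jaw": -0.34},
    {"dx": 1.5, "dy": 0, "dz": -0.35, "roll": 0, "jaw": -0.34},
    {"dx": 1.5, "dy": 0, "dz": -0.35, "roll": 0, "jaw": -0.34},
    {"dx": 1.5, "dy": 0, "dz": -0.35, "roll": 0, "jaw": -0.34},
    {"dx": 1.5, "dy": 0, "dz": -0.35, "roll": 0, "jaw": -0.34},
    {"dx": 1.5, "dy": 0, "dz": -0.35, "roll": 0, "jaw": -0.34},
    {"dx": 1.5, "dy": 0, "dz": -0.35, "roll": 0, "jaw": -0.34},
    {"dx": 1.5, "dy": 0, "dz": -0.35, "roll": 0, "jaw": -0.34},
  ],
)

```text
time_s: 9.45
ee_pos: [0.4847, -0.1751, 0.0267]
eef_rot: [-3.141, -0.0, 1.614]
force: [0.2, -2.8, -2.2]
grip_width: 0.0629
grip_force: 1.3
```

send_rows(
  rows=[
    {"dx": 1.5, "dy": 0, "dz": -0.25, "roll": 0, "jaw": -0.34},
    {"dx": 1.5, "dy": 0, "dz": -0.25, "roll": 0, "jaw": -0.34},
    {"dx": 1.5, "dy": 0, "dz": -0.25, "roll": 0, "jaw": -0.34},
    {"dx": 1.5, "dy": 0, "dz": -0.25, "roll": 0, "jaw": -0.34},
    {"dx": 1.5, "dy": 0, "dz": -0.25, "roll": 0, "jaw": -0.34},
    {"dx": 1.5, "dy": 0, "dz": -0.25, "roll": 0, "jaw": -0.34},
    {"dx": 1.5, "dy": 0, "dz": -0.25, "roll": 0, "jaw": -0.34},
    {"dx": 1.5, "dy": 0, "dz": -0.25, "roll": 0, "jaw": -0.34},
  ],
)

```text
time_s: 10.12
ee_pos: [0.4842, -0.1631, 0.0288]
eef_rot: [-3.142, 0.0, 1.614]
force: [0.5, -3.0, -1.1]
grip_width: 0.063
grip_force: 1.2
```

send_rows(
  rows=[
    {"dx": 2, "dy": 0, "dz": -0.25, "roll": 0, "jaw": -0.34},
    {"dx": 2, "dy": 0, "dz": -0.25, "roll": 0, "jaw": -0.34},
    {"dx": 2, "dy": 0, "dz": -0.25, "roll": 0, "jaw": -0.34},
    {"dx": 2, "dy": 0, "dz": -0.25, "roll": 0, "jaw": -0.34},
    {"dx": 2, "dy": 0, "dz": -0.25, "roll": 0, "jaw": -0.34},
    {"dx": 2, "dy": 0, "dz": -0.25, "roll": 0, "jaw": -0.34},
    {"dx": 2, "dy": 0, "dz": -0.25, "roll": 0, "jaw": -0.34},
    {"dx": 2, "dy": 0, "dz": -0.25, "roll": 0, "jaw": -0.34},
    {"dx": 2, "dy": 0, "dz": -0.25, "roll": 0, "jaw": -0.34},
    {"dx": 2, "dy": 0, "dz": -0.25, "roll": 0, "jaw": -0.34},
    {"dx": 2, "dy": 0, "dz": -0.25, "roll": 0, "jaw": -0.34},
    {"dx": 2, "dy": 0, "dz": -0.25, "roll": 0, "jaw": -0.34},
  ],
)

```text
time_s: 11.12
ee_pos: [0.4832, -0.1391, 0.0318]
eef_rot: [3.142, 0.0, 1.614]
force: [-0.1, -2.8, -0.6]
grip_width: 0.063
grip_force: 1.3
```

send_rows(
  rows=[
    {"dx": 2, "dy": 0.1, "dz": -0.25, "roll": 0, "jaw": -0.34},
    {"dx": 2, "dy": 0.1, "dz": -0.25, "roll": 0, "jaw": -0.34},
    {"dx": 2, "dy": 0.1, "dz": -0.25, "roll": 0, "jaw": -0.34},
    {"dx": 2, "dy": 0.1, "dz": -0.25, "roll": 0, "jaw": -0.34},
    {"dx": 2, "dy": 0.1, "dz": -0.25, "roll": 0, "jaw": -0.34},
    {"dx": 2, "dy": 0, "dz": -0.25, "roll": 0, "jaw": -0.34},
    {"dx": 2, "dy": 0, "dz": -0.25, "roll": 0, "jaw": -0.34},
    {"dx": 2, "dy": 0, "dz": -0.25, "roll": 0, "jaw": -0.34},
  ],
)

```text
time_s: 11.78
ee_pos: [0.483, -0.1231, 0.0338]
eef_rot: [-3.142, -0.0, 1.614]
force: [0.3, -2.7, -1.6]
grip_width: 0.063
grip_force: 1.2
```

```bash
python3 - <<'E'
from h import *
c=cam('wrist'); save(c,'w3.png')
E
```

```text
(no output)
```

View pics/w3.png

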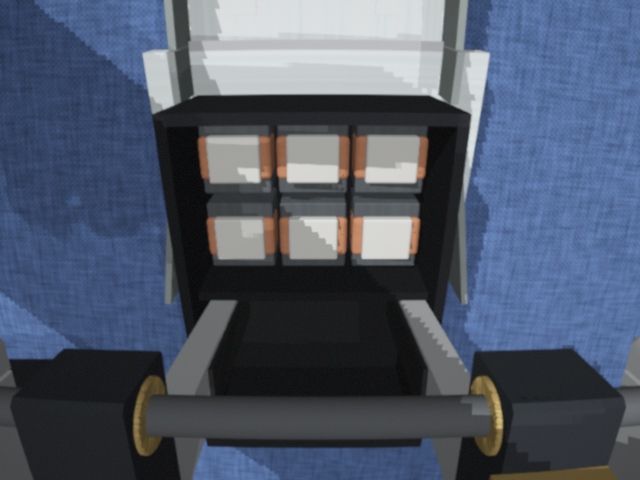

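The wrist view shows the leading bottom edge from column 190 to 437 (mid 313) and the lane cheeks from 188 to 445 (mid 316). The tote is square and centred to about 1 mm, with the lip line at row 45. Continuing.

send_rows(
  rows=[
    {"dx": 2, "dy": 0.1, "dz": -0.25, "roll": 0, "jaw": -0.34},
    {"dx": 2, "dy": 0.1, "dz": -0.25, "roll": 0, "jaw": -0.34},
    {"dx": 2, "dy": 0.1, "dz": -0.25, "roll": 0, "jaw": -0.34},
    {"dx": 2, "dy": 0.1, "dz": -0.25, "roll": 0, "jaw": -0.34},
    {"dx": 2, "dy": 0.1, "dz": -0.25, "roll": 0, "jaw": -0.34},
    {"dx": 2, "dy": 0, "dz": -0.25, "roll": 0, "jaw": -0.34},
    {"dx": 2, "dy": 0, "dz": -0.25, "roll": 0, "jaw": -0.34},
    {"dx": 2, "dy": 0, "dz": -0.25, "roll": 0, "jaw": -0.34},
    {"dx": 2, "dy": 0, "dz": -0.25, "roll": 0, "jaw": -0.34},
    {"dx": 2, "dy": 0, "dz": -0.25, "roll": 0, "jaw": -0.34},
  ],
)

```text
time_s: 12.67
ee_pos: [0.4826, -0.1031, 0.0363]
eef_rot: [3.142, -0.0, 1.614]
force: [-0.5, -2.4, -1.5]
grip_width: 0.0628
grip_force: 1.2
```

send_rows(
  rows=[
    {"dx": 1.5, "dy": 0, "dz": -0.25, "roll": 0, "jaw": -0.34},
    {"dx": 1.5, "dy": 0, "dz": -0.25, "roll": 0, "jaw": -0.34},
    {"dx": 1.5, "dy": 0, "dz": -0.25, "roll": 0, "jaw": -0.34},
    {"dx": 1.5, "dy": 0, "dz": -0.25, "roll": 0, "jaw": -0.34},
    {"dx": 1.5, "dy": 0, "dz": -0.25, "roll": 0, "jaw": -0.34},
    {"dx": 1.5, "dy": 0, "dz": -0.25, "roll": 0, "jaw": -0.34},
    {"dx": 1.5, "dy": 0, "dz": -0.25, "roll": 0, "jaw": -0.34},
    {"dx": 1.5, "dy": 0, "dz": -0.25, "roll": 0, "jaw": -0.34},
    {"dx": 1.5, "dy": 0, "dz": -0.25, "roll": 0, "jaw": -0.34},
    {"dx": 1.5, "dy": 0, "dz": -0.25, "roll": 0, "jaw": -0.34},
  ],
)

```text
time_s: 13.5
ee_pos: [0.482, -0.0882, 0.0388]
eef_rot: [3.142, 0.0, 1.614]
force: [0.1, -1.7, -1.7]
grip_width: 0.063
grip_force: 1.2
```

send_rows(
  rows=[
    {"dx": 2, "dy": 0, "dz": -0.25, "roll": 0, "jaw": -0.34},
    {"dx": 2, "dy": 0, "dz": -0.25, "roll": 0, "jaw": -0.34},
    {"dx": 2, "dy": 0, "dz": -0.25, "roll": 0, "jaw": -0.34},
    {"dx": 2, "dy": 0, "dz": -0.25, "roll": 0, "jaw": -0.34},
    {"dx": 2, "dy": 0, "dz": -0.25, "roll": 0, "jaw": -0.34},
    {"dx": 2, "dy": 0, "dz": -0.25, "roll": 0, "jaw": -0.34},
    {"dx": 2, "dy": 0, "dz": -0.25, "roll": 0, "jaw": -0.34},
    {"dx": 2, "dy": 0, "dz": -0.25, "roll": 0, "jaw": -0.34},
    {"dx": 2, "dy": 0, "dz": -0.25, "roll": 0, "jaw": -0.34},
    {"dx": 2, "dy": 0, "dz": -0.25, "roll": 0, "jaw": -0.34},
  ],
)

```text
time_s: 14.33
ee_pos: [0.4816, -0.0685, 0.0418]
eef_rot: [3.14, 0.001, 1.614]
force: [0.1, -5.9, 3.5]
grip_width: 0.0633
grip_force: 3.1
```

send_rows(
  rows=[
    {"dx": 2, "dy": 0, "dz": -0.4, "roll": 0, "jaw": -0.34},
    {"dx": 2, "dy": 0, "dz": -0.4, "roll": 0, "jaw": -0.34},
    {"dx": 2, "dy": 0, "dz": -0.4, "roll": 0, "jaw": -0.34},
    {"dx": 2, "dy": 0, "dz": -0.4, "roll": 0, "jaw": -0.34},
    {"dx": 2, "dy": 0, "dz": -0.4, "roll": 0, "jaw": -0.34},
    {"dx": 2, "dy": 0, "dz": -0.4, "roll": 0, "jaw": -0.34},
  ],
)

```text
time_s: 14.83
ee_pos: [0.4806, -0.0561, 0.0437]
eef_rot: [3.142, -0.0, 1.614]
force: [0.7, -3.2, 1.6]
grip_width: 0.0626
grip_force: 1.5
```

send_rows(
  rows=[
    {"dx": 1.5, "dy": 0, "dz": -0.4, "roll": 0, "jaw": -0.34},
    {"dx": 1.5, "dy": 0, "dz": -0.4, "roll": 0, "jaw": -0.34},
    {"dx": 1.5, "dy": 0, "dz": -0.4, "roll": 0, "jaw": -0.34},
    {"dx": 1.5, "dy": 0, "dz": -0.4, "roll": 0, "jaw": -0.34},
    {"dx": 1.5, "dy": 0, "dz": -0.4, "roll": 0, "jaw": -0.34},
    {"dx": 1.5, "dy": 0, "dz": -0.4, "roll": 0, "jaw": -0.34},
    {"dx": 1.5, "dy": 0, "dz": -0.4, "roll": 0, "jaw": -0.34},
    {"dx": 1.5, "dy": 0, "dz": -0.4, "roll": 0, "jaw": -0.34},
  ],
)

```text
time_s: 15.5
ee_pos: [0.48, -0.0442, 0.0468]
eef_rot: [-3.141, -0.0, 1.614]
force: [0.1, -1.9, -1.4]
grip_width: 0.063
grip_force: 0.8
```

send_rows(
  rows=[
    {"dx": 1.5, "dy": 0, "dz": -0.4, "roll": 0, "jaw": -0.34},
    {"dx": 1.5, "dy": 0, "dz": -0.4, "roll": 0, "jaw": -0.34},
    {"dx": 1.5, "dy": 0, "dz": -0.4, "roll": 0, "jaw": -0.34},
    {"dx": 1.5, "dy": 0, "dz": -0.4, "roll": 0, "jaw": -0.34},
    {"dx": 1.5, "dy": 0, "dz": -0.4, "roll": 0, "jaw": -0.34},
    {"dx": 1.5, "dy": 0, "dz": -0.4, "roll": 0, "jaw": -0.34},
  ],
)

```text
time_s: 16.0
ee_pos: [0.4797, -0.0352, 0.0493]
eef_rot: [-3.142, 0.0, 1.614]
force: [-0.2, -1.7, -0.8]
grip_width: 0.0626
grip_force: 0.9
```

```bash
python3 - <<'E'
from h import *
c=cam('wrist'); save(c,'w4.png')
E
```

```text
(no output)
```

View pics/w4.png

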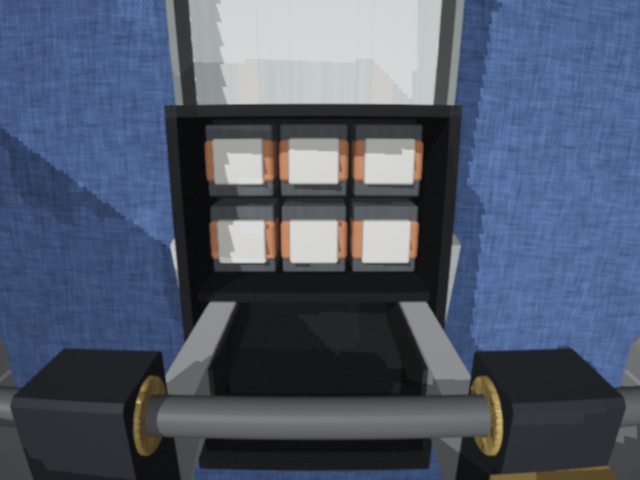

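The wrist view shows the tote tipped level over the lip, lying between the cheeks (rim columns 165–460). Next is the push along the deck.

send_rows(
  rows=[
    {"dx": 2, "dy": 0, "dz": -0.15, "roll": 0, "jaw": -0.34},
    {"dx": 2, "dy": 0, "dz": -0.15, "roll": 0, "jaw": -0.34},
    {"dx": 2, "dy": 0, "dz": -0.15, "roll": 0, "jaw": -0.34},
    {"dx": 2, "dy": 0, "dz": -0.15, "roll": 0, "jaw": -0.34},
    {"dx": 2, "dy": 0, "dz": -0.15, "roll": 0, "jaw": -0.34},
    {"dx": 2, "dy": 0, "dz": -0.15, "roll": 0, "jaw": -0.34},
    {"dx": 2, "dy": 0, "dz": -0.15, "roll": 0, "jaw": -0.34},
    {"dx": 2, "dy": 0, "dz": -0.15, "roll": 0, "jaw": -0.34},
    {"dx": 2, "dy": 0, "dz": -0.15, "roll": 0, "jaw": -0.34},
    {"dx": 2, "dy": 0, "dz": -0.15, "roll": 0, "jaw": -0.34},
    {"dx": 2, "dy": 0, "dz": -0.15, "roll": 0, "jaw": -0.34},
    {"dx": 2, "dy": 0, "dz": -0.15, "roll": 0, "jaw": -0.34},
  ],
)

```text
time_s: 17.05
ee_pos: [0.4786, -0.0112, 0.0511]
eef_rot: [-3.142, -0.0, 1.614]
force: [-0.4, -2.7, -1.7]
grip_width: 0.063
grip_force: 1.0
```

send_rows(
  rows=[
    {"dx": 2, "dy": 0, "dz": -0.15, "roll": 0, "jaw": -0.34},
    {"dx": 2, "dy": 0, "dz": -0.15, "roll": 0, "jaw": -0.34},
    {"dx": 2, "dy": 0, "dz": -0.15, "roll": 0, "jaw": -0.34},
    {"dx": 2, "dy": 0, "dz": -0.15, "roll": 0, "jaw": -0.34},
    {"dx": 2, "dy": 0, "dz": -0.15, "roll": 0, "jaw": -0.34},
    {"dx": 2, "dy": 0, "dz": -0.15, "roll": 0, "jaw": -0.34},
    {"dx": 2, "dy": 0, "dz": -0.15, "roll": 0, "jaw": -0.34},
    {"dx": 2, "dy": 0, "dz": -0.15, "roll": 0, "jaw": -0.34},
    {"dx": 2, "dy": 0, "dz": -0.15, "roll": 0, "jaw": -0.34},
    {"dx": 2, "dy": 0, "dz": -0.15, "roll": 0, "jaw": -0.34},
    {"dx": 2, "dy": 0, "dz": -0.15, "roll": 0, "jaw": -0.34},
    {"dx": 2, "dy": 0, "dz": -0.15, "roll": 0, "jaw": -0.34},
  ],
)

```text
time_s: 18.05
ee_pos: [0.4776, 0.0128, 0.0529]
eef_rot: [3.142, 0.0, 1.614]
force: [0.6, -2.6, -1.5]
grip_width: 0.063
grip_force: 1.2
```

send_rows(
  rows=[
    {"dx": 2, "dy": 0, "dz": -0.15, "roll": 0, "jaw": -0.34},
    {"dx": 2, "dy": 0, "dz": -0.15, "roll": 0, "jaw": -0.34},
    {"dx": 2, "dy": 0, "dz": -0.15, "roll": 0, "jaw": -0.34},
    {"dx": 2, "dy": 0, "dz": -0.15, "roll": 0, "jaw": -0.34},
    {"dx": 2, "dy": 0, "dz": -0.15, "roll": 0, "jaw": -0.34},
    {"dx": 2, "dy": 0, "dz": -0.15, "roll": 0, "jaw": -0.34},
    {"dx": 2, "dy": 0, "dz": -0.15, "roll": 0, "jaw": -0.34},
    {"dx": 2, "dy": 0, "dz": -0.15, "roll": 0, "jaw": -0.34},
  ],
)

```text
time_s: 18.72
ee_pos: [0.477, 0.0287, 0.0542]
eef_rot: [3.141, 0.0, 1.614]
force: [0.5, -4.7, 2.2]
grip_width: 0.0628
grip_force: 2.0
```

send_rows(
  rows=[
    {"dx": 1.5, "dy": 0, "dz": -0.2, "roll": 0, "jaw": -0.34},
    {"dx": 1.5, "dy": 0, "dz": -0.2, "roll": 0, "jaw": -0.34},
    {"dx": 1.5, "dy": 0, "dz": -0.2, "roll": 0, "jaw": -0.34},
    {"dx": 1.5, "dy": 0, "dz": -0.2, "roll": 0, "jaw": -0.34},
    {"dx": 1.5, "dy": 0, "dz": -0.2, "roll": 0, "jaw": -0.34},
    {"dx": 1.5, "dy": 0, "dz": -0.2, "roll": 0, "jaw": -0.34},
    {"dx": 1.5, "dy": 0, "dz": -0.2, "roll": 0, "jaw": -0.34},
    {"dx": 1.5, "dy": 0, "dz": -0.2, "roll": 0, "jaw": -0.34},
    {"dx": 1.5, "dy": 0, "dz": -0.2, "roll": 0, "jaw": -0.34},
    {"dx": 1.5, "dy": 0, "dz": -0.2, "roll": 0, "jaw": -0.34},
  ],
)

```text
time_s: 19.55
ee_pos: [0.4761, 0.0438, 0.0559]
eef_rot: [-3.141, -0.0, 1.614]
force: [0.8, -2.3, -2.0]
grip_width: 0.0628
grip_force: 1.1
```

send_rows(
  rows=[
    {"dx": 1, "dy": 0, "dz": -0.1, "roll": 0, "jaw": -0.34},
    {"dx": 1, "dy": 0, "dz": -0.1, "roll": 0, "jaw": -0.34},
    {"dx": 1, "dy": 0, "dz": -0.1, "roll": 0, "jaw": -0.34},
    {"dx": 1, "dy": 0, "dz": -0.1, "roll": 0, "jaw": -0.34},
    {"dx": 1, "dy": 0, "dz": -0.1, "roll": 0, "jaw": -0.34},
    {"dx": 1, "dy": 0, "dz": -0.1, "roll": 0, "jaw": -0.34},
  ],
)

```text
time_s: 20.05
ee_pos: [0.476, 0.0497, 0.0566]
eef_rot: [-3.142, -0.0, 1.614]
force: [1.0, -1.4, -0.5]
grip_width: 0.0628
grip_force: 1.1
```

send_rows(
  rows=[
    {"dx": 1, "dy": 0, "dz": 0, "roll": 0, "jaw": -0.34},
    {"dx": 1, "dy": 0, "dz": 0, "roll": 0, "jaw": -0.34},
    {"dx": 1, "dy": 0, "dz": 0, "roll": 0, "jaw": -0.34},
  ],
)

```text
time_s: 20.3
ee_pos: [0.476, 0.0526, 0.0568]
eef_rot: [3.141, 0.0, 1.614]
force: [-0.3, -4.4, 1.3]
grip_width: 0.0627
grip_force: 2.0
```

Measure the tote's tilt and trailing rim now with the wrist depth.

```bash
cat > tilt.py <<'E'
from h import *
import sys
np.set_printoptions(precision=4,suppress=True)
def lz(y): return .0209+.1393*y
c=cam('wrist'); save(c,sys.argv[1]); P=cloud(c)
d=np.array([-.043,1,0])/np.hypot(.043,1); s=(P[...,1]*d[1]+(P[...,0]-.4777)*d[0]); l=(P[...,0]-.4777)*d[1]-P[...,1]*d[0]
h=P[...,2]-lz(s); g=c['frame'].astype(int).max(2)
# side rims: tote top height profile along lane (lateral 44..52)
for sgn in(-1,1):
    m=(np.abs(sgn*l-48)<0)|((sgn*l>.0465)&(sgn*l<.0505)&(h>.045)&(h<.085)&(g<70))
    if m.sum()>20: k=np.polyfit(s[m],P[...,2][m],1); print('side',sgn,m.sum(),'slope deg',np.degrees(np.arctan(k[0])),'s',s[m].min(),s[m].max(),'h at s0,.12',np.polyval(k,0.),np.polyval(k,.12))
m=(np.abs(l)<.03)&(h>.042)&(h<.08)&(g<70)
print('lead/trail s', [np.percentile(s[m&(s>.1)],[5,50,98]) if (m&(s>.1)).sum() else None, np.percentile(s[m&(s<.02)],[2,50,95]) if (m&(s<.02)).sum() else None])
# stop top
m=(np.abs(l)<.04)&(s>.13)&(s<.18)&(h>.030); print('stop s',np.percentile(s[m],[2,50,98]) if m.sum() else None)
o=get_obs(); print(o['ee_pos'],o['force'],o['time_s'])
E
python3 tilt.py w5.png
```

```text
side -1 3694 slope deg 8.064246192638494 s -0.01225845587057474 0.13697508470787123 h at s0,.12 0.07397658477582388 0.0909787212671134
side 1 1019 slope deg 7.585517107066798 s -0.012160127625004144 0.13693060044708408 h at s0,.12 0.07732731492306329 0.09330786153420614
lead/trail s [array([0.1319, 0.1344, 0.1373]), array([-0.0127, -0.0112, -0.0101])]
stop s [0.1318 0.1367 0.1511]
[0.476  0.0527 0.0568] [ 0.5195 -2.1793  0.5008] 20.35
```

View pics/w5.png

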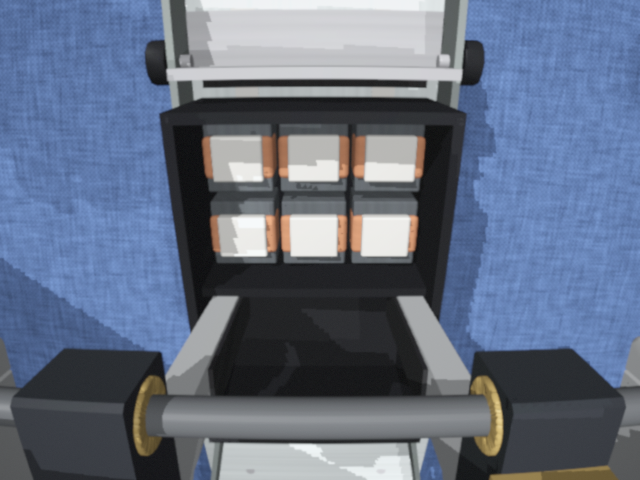

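The wrist view and depth show the tote's rim sloping at 8°, parallel to the deck. The heel is at about s=-5 mm, past the lip at about -11 mm, so it has dropped. The stop (row 75) is just ahead of the leading rim (row 110). Now the fingers go back to the grip bar.

send_rows(
  rows=[
    {"dx": -2, "dy": 0, "dz": 0, "roll": 0, "jaw": -0.28},
    {"dx": -4, "dy": 0, "dz": 1, "roll": 0, "jaw": -0.22},
    {"dx": -4, "dy": 0, "dz": 1, "roll": 0, "jaw": -0.2},
    {"dx": -4, "dy": 0, "dz": 1, "roll": 0, "jaw": -0.2},
    {"dx": -4, "dy": 0, "dz": 1, "roll": 0, "jaw": -0.2},
    {"dx": -4, "dy": 0, "dz": 1, "roll": 0, "jaw": -0.2},
    {"dx": -4, "dy": 0, "dz": 1, "roll": 0, "jaw": -0.2},
    {"dx": -4, "dy": 0, "dz": 1, "roll": 0, "jaw": -0.2},
    {"dx": -4, "dy": 0, "dz": 1, "roll": 0, "jaw": -0.2},
    {"dx": -4, "dy": 0, "dz": 0, "roll": 0, "jaw": -0.2},
    {"dx": -3, "dy": 0, "dz": 0, "roll": 0, "jaw": -0.2},
    {"dx": 0, "dy": 0, "dz": 0, "roll": 0, "jaw": -0.2},
  ],
)

```text
time_s: 21.35
ee_pos: [0.4777, 0.0111, 0.0487]
eef_rot: [3.142, 0.0, 1.614]
force: [-0.3, -0.4, -0.3]
grip_width: 0.0564
grip_force: 0.0
```

send_rows(
  rows=[
    {"dx": -1, "dy": 0, "dz": 0, "roll": 0, "jaw": -0.2},
    {"dx": -1, "dy": 0, "dz": 0, "roll": 0, "jaw": -0.2},
    {"dx": -1, "dy": 0, "dz": 0, "roll": 0, "jaw": -0.2},
    {"dx": -1, "dy": 0, "dz": 0, "roll": 0, "jaw": -0.2},
    {"dx": -1, "dy": 0, "dz": 0, "roll": 0, "jaw": -0.2},
    {"dx": -1, "dy": 0, "dz": 0, "roll": 0, "jaw": -0.2},
  ],
)

```text
time_s: 21.85
ee_pos: [0.4778, 0.0057, 0.0486]
eef_rot: [-3.141, -0.0, 1.614]
force: [0.3, 1.3, 0.4]
grip_width: 0.0566
grip_force: 0.6
```

send_rows(
  rows=[
    {"dx": -0.5, "dy": 0, "dz": 0, "roll": 0, "jaw": -0.2},
    {"dx": -0.5, "dy": 0, "dz": 0, "roll": 0, "jaw": -0.2},
    {"dx": -0.5, "dy": 0, "dz": 0, "roll": 0, "jaw": -0.2},
    {"dx": -0.5, "dy": 0, "dz": 0, "roll": 0, "jaw": -0.2},
  ],
)

```text
time_s: 22.18
ee_pos: [0.478, 0.0036, 0.0486]
eef_rot: [-3.141, -0.0, 1.614]
force: [-0.9, 3.4, -1.1]
grip_width: 0.0563
grip_force: 1.8
```

send_rows(
  rows=[
    {"dx": -0.5, "dy": 0, "dz": 0, "roll": 0, "jaw": -0.2},
    {"dx": -0.5, "dy": 0, "dz": 0, "roll": 0, "jaw": -0.2},
    {"dx": -0.5, "dy": 0, "dz": 0, "roll": 0, "jaw": -0.2},
    {"dx": -0.5, "dy": 0, "dz": 0, "roll": 0, "jaw": -0.2},
  ],
)

```text
time_s: 22.52
ee_pos: [0.478, 0.0029, 0.0487]
eef_rot: [-3.142, -0.002, 1.614]
force: [-0.4, 15.0, 0.7]
grip_width: 0.0563
grip_force: 7.2
```

send_rows(
  rows=[
    {"dx": 0.6, "dy": 0, "dz": 0, "roll": 0, "jaw": -0.2},
  ],
)

```text
time_s: 22.6
ee_pos: [0.478, 0.0034, 0.0487]
eef_rot: [-3.142, -0.002, 1.614]
force: [0.8, 13.2, -0.4]
grip_width: 0.0565
grip_force: 6.6
```

```bash
python3 tilt.py w6.png
```

```text
side -1 6394 slope deg 7.916445664153595 s -0.0022157932208082447 0.12202474970104607 h at s0,.12 0.07417223334471167 0.09085871768817819
side 1 1800 slope deg 7.998930299580545 s 0.0019016537117669706 0.11949769556921619 h at s0,.12 0.07669294010098515 0.09355555564466693
lead/trail s [None, array([-0.0156, -0.0064,  0.0114])]
stop s None
[0.478  0.0034 0.0486] [ 0.8869 12.15   -0.7884] 22.65
```

The tote is flat (8°) and has moved about 3 mm back. The force rises stiffly at about 12–15 N, so it is bearing on the lip. Releasing: forward off the bar, then straight up.

send_rows(
  rows=[
    {"dx": 0.5, "dy": 0, "dz": 0, "roll": 0, "jaw": -0.2},
    {"dx": 0.7, "dy": 0, "dz": 0, "roll": 0, "jaw": -0.2},
    {"dx": 2, "dy": 0, "dz": 0, "roll": 0, "jaw": -0.18},
    {"dx": 4, "dy": 0, "dz": 0, "roll": 0, "jaw": -0.15},
    {"dx": 6, "dy": 0, "dz": 0, "roll": 0, "jaw": -0.15},
    {"dx": 6, "dy": 0, "dz": 0, "roll": 0, "jaw": -0.15},
    {"dx": 0, "dy": 0, "dz": 0, "roll": 0, "jaw": -0.15},
    {"dx": 0, "dy": 0, "dz": 0, "roll": 0, "jaw": -0.15},
  ],
)

```text
time_s: 23.32
ee_pos: [0.4772, 0.0218, 0.0487]
eef_rot: [-3.142, 0.0, 1.615]
force: [-0.2, 0.1, -0.9]
grip_width: 0.0542
grip_force: 0.0
```

send_rows(
  rows=[
    {"dx": 0, "dy": 0, "dz": -10, "roll": 0, "jaw": -0.15},
    {"dx": 0, "dy": 0, "dz": -15, "roll": 0, "jaw": -0.15},
    {"dx": 0, "dy": 0, "dz": -15, "roll": 0, "jaw": -0.15},
    {"dx": 0, "dy": 0, "dz": -20, "roll": 0, "jaw": -0.15},
    {"dx": 0, "dy": 0, "dz": -25, "roll": 0, "jaw": -0.15},
    {"dx": 0, "dy": 0, "dz": -25, "roll": 0, "jaw": -0.15},
    {"dx": 0, "dy": 0, "dz": -25, "roll": 0, "jaw": -0.15},
    {"dx": 0, "dy": 0, "dz": -10, "roll": 0, "jaw": -0.15},
    {"dx": 0, "dy": 0, "dz": 0, "roll": 0, "jaw": -0.15},
    {"dx": 0, "dy": 0, "dz": 0, "roll": 0, "jaw": -0.15},
  ],
)

```text
time_s: 24.15
ee_pos: [0.477, 0.0213, 0.1932]
eef_rot: [-3.142, 0.0, 1.614]
force: [0.6, -0.2, 0.0]
grip_width: 0.0541
grip_force: 0.0
```

```bash
python3 tilt.py w7.png
```

```text
side -1 1444 slope deg 8.098615217840084 s -0.012951306122037968 0.13212328119448172 h at s0,.12 0.07471445269453864 0.0917900227620678
side 1 444 slope deg 7.942882537987953 s -0.013003610886654277 0.13227487017549155 h at s0,.12 0.0767658056016569 0.09350873345105842
lead/trail s [array([0.1274, 0.1297, 0.1319]), array([-0.0156, -0.008 , -0.0054])]
stop s [0.1303 0.1477 0.1506]
[0.4767 0.0213 0.1924] [-0.3074 -0.7916 -0.6568] 24.2
```

View pics/w7.png

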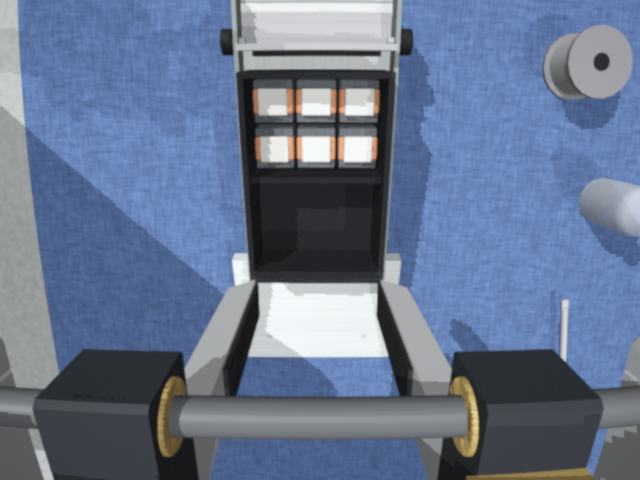

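The final view shows the tote lying between the cheeks with its trailing rim at the lip (row 280) and a gap to the stop (row 50). It is flat at 8°, has moved about 5 mm back, and the tool is clear.

```bash
python3 -c "
from station import *
print(hand_in())"
```

```text
the job is handed in; nothing more can be done
None
```

The tote is up the ramp and flat on the deck behind the lip, drawn back onto it and released. The pull peaked at a 15.0 N reading, right at the 15 N limit. I handed the job in at about 24 s with the robot clear; no verdict came back.

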